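# Gauge a soldered copper tee and hold it up to the inspection camera

## Task

Take the soldered copper tee out of the aluminium jig, and press its foot down onto the sprung plunger of the length gauge until the plunger has sunk more than half way. Then hold the tee up to the inspection camera, 160 mm in front of the lens and centred on it, with one open end of the tee's cross tube looking straight into the tilted lens and its foot pointing down, square to the line of sight and not rolled to either side. Finish while still holding it there, still and in the air, and leave everything else as it stands.

Things in the scene. Friction and masses are not known exactly. Their poses are not given: they have to be found in the camera images.
- tee: Copper T: cross tube (along x) 64 mm long, 24 mm across (25.6 mm over the end collars), both ends open and alike, on a vertical foot tube 15 mm across (20 mm just under the cross tube). 82 mm tall, about 160 g. Origin: centre of the foot's lower end, z up. Starts upright, 25 mm deep and loose in a jig socket; cross tube's axis 90 mm above the table, within 0.35 rad of the jig's x.
- tee_center (a point): Middle of the tee's cross tube, on its axis, 70 mm above the foot's lower end. Axes as tee.
- tee_foot (a point): Centre of the lower end of the tee's foot, same point as tee.
- jig: Bare aluminium block, 60 x 250 x 45 mm (x, y, z), fixed to the table, with three round sockets 25 mm deep in its top on its middle line, at y = -85, 0 and +85 mm; a copper piece stands in each, which is where is drawn anew. Origin at the centre of its underside.
- plunger_top (a point): Centre of the top face of the length gauge's plunger, a plain steel disc 36 mm across standing up on the grey gauge; moves down with it.
- plunger (a joint): Travel of the plunger in m: 0 up, 0.008 fully down; a spring pushes back with up to 6 N at full travel. It returns when let go.
- gauge: Length gauge fixed to the table: grey foot plate 100 x 140 x 20 mm, the plunger over its origin, and a post with a round dial 90 mm to 102 mm tall, 82 mm to the +y side of the plunger. Origin on the underside, straight below the plunger.
- lens (a point): Centre of the front glass (30 mm across) of the inspection camera, a grey box 45 x 56 x 50 mm clamped, at a height drawn anew, on a column 22 mm across and 418 mm tall, 75 mm level behind the lens, on a round foot 120 mm across. The lens looks along the -x axis of this frame, 0.3 rad downward, roughly towards the robot; y is level, z is the camera's up.
- view_point (a point): The point in the air 160 mm in front of the lens on its line of sight, where tee_center is wanted. Axes as lens: x points back to the lens, y is level, z is the camera's up. 0.24 to 0.32 m above the table.
- elbow: Copper elbow of 15 mm tube in another socket of the jig: like the tee but with a single arm, 32 mm long, to its +x. 76 mm tall. Origin at the centre of its lower end. Leave it.
- straight: Straight copper tube with a 19 mm coupling on top, in the remaining socket, 84 mm tall. Origin at its lower end. Leave it.
- reel: Reel of solder, 60 mm across, 45 mm tall, standing on its flat. Origin under its centre. Leave it.
- canister: Yellow gas canister, 66 mm across, 170 mm tall, standing. Origin under its centre. Leave it.
- wrench: Wrench, 190 mm long, lying on the table. Leave it.
- brush: Flux brush, 170 mm long, lying on the table. Leave it.
- bar: Aluminium flat bar, 200 x 22 x 12 mm, lying on the table. Leave it.
- offcut: Offcut of copper tube, 22 mm across, 90 mm long, lying on the table. Leave it.
Mind the look-alikes: they are no part of the job. What is shaped like the tee but turquoise or yellow is not meant.

How it is judged:
By the outcome, as a careful person would: the job done as asked, in the order asked, and still so for the second after the job is handed in, while the arm keeps its last pose, push and grip.
It also fails if it takes over 38 s, if anything falls off the work surface, if the arm or the gripper's body presses on something with over 40 N, if the wrist force passes 120 N, or if a joint passes its speed limit or range.

## Robot

A 6-joint arm with a two-finger parallel gripper is mounted at the origin on the work surface. World frame = base frame: x ahead of the robot, y to its left, z up, the work surface at z = 0. Lengths are in mm, angles in degrees, forces in N, time in s.
With the tool pointing down it reaches from about 300 to 850 mm from the base axis. Payload 4.2 kg.
Tool frame: the origin (TCP) lies midway between the tips of the shut fingers; the grasp point (between the pads) lies 19 mm behind it; z points along the fingers, y is the line along which they close (so a half turn about z gives the same grasp; the last joint's range is limited). The gripper opens to 91 mm and grips with 3 to 60 N. Pads are 32 mm wide; open, the fingers measure 118 mm over their backs; the gripper's body (76 mm by 178 mm) begins 60 mm behind the grasp point.
Start: joints at [75.115, 18.312, 89.639, -0, 72.044, -1.146], TCP at [136.569, 558.563, 213.976] pointing down, gripper open.
Joint ranges: [-177.97, 177.97], [-48.28, 115.42], [12.27, 149.76], [-77.06, 257.06], [2.81, 150.46], [-146.56, 146.56]. Speed limits (degrees/s): [147.25, 147.25, 180, 180, 180, 180].

## Interface

Orientations are given as [roll, pitch, yaw] about the fixed x, y, z axes, in that order (R = Rz(yaw) Ry(pitch) Rx(roll)).
In Python, from workcell import env gives the robot as it stands.
- The arm moves only by the shell command python3 -m jog 'ROWS' [FORCE]. ROWS is a JSON object of lists of equal length, an entry for each row: "jaw": the finger opening in mm, from 0 to 91.2; "slide": the shift along the tool's x, y, z in units of 30 mm (1.0 is 30 mm), a list of three; "spin": the turn about the tool's z in units of 8 degrees (1.0 is 8 degrees). In form: {"jaw": [jaw, ...], "slide": [[dx, dy, dz], ...], "spin": [spin, ...]}. A call has 1 to 10 rows; each row shifts and turns the commanded pose from where the row before left it, along the tool's axes as they then stand; what a row does not reach is not made up. A row lasts 1/10 s, in which the tool goes at most 50 mm and 8.59 degrees, less where a joint would pass 70% of its speed; a pose out of reach is approached as far as the arm can. A call is refused whole if a number of a shift passes 1 or a number of a turn 1, either way. A call with a gripper value outside its range is refused whole. The fingers move at their own pace and stop on an object; FORCE is the grip in N (left out, the last holds). Time passes only in rows, so rows that do not move let the fingers close. It gives the time, the measured TCP pose, the force, the opening and the grip force at its end, in the units of the state.
- env.state(): the state, without advancing time (a new reading comes with each control period).
- env.grab_frame(name): name is "scene" or "top" or "wrist"; returns the picture (384x512x3 uint8, red, green, blue); there is no depth.
- env.camera_model(name): a dict with "fx", "fy", "cx", "cy" (pixels), "camera_from_world" (4x4, takes a point from world to camera coordinates). Camera axes: x right, y up, looking along -z (the intrinsics and any distortion apply to the point x, -y, -z); pixel columns grow to the right and rows downward; lengths in mm; the calibration is good to about 2 mm. A picture is of the moment at which its call begins: read the wrist's pose just before it. camera_model takes no time and is no camera call; for the wrist camera it gives the pose at the moment of the call.
- env.job_done(): hands the job in; it is judged then, once.
The state is a dict: "time_s": time; "qpos": joint angles; "qvel": joint speeds; "effort": joint torques, N m; "ee_pos": TCP position; "ee_rot": TCP orientation; "force": force on the tool from outside, world axes, zero at the start; "torque": the same for the moment, N m; "gripper_width": finger opening in mm; "gripper_force": force on a finger pad.
Only numpy, scipy, OpenCV 4.12 (cv2) and the standard library are available. Lean on these libraries where they do the work, as an engineer would, in place of code of your own. Each camera call takes 0.05 s, during which the arm holds its last target. There are 200 camera calls.

## Working session

There is one attempt and no reset: what is moved stays moved. The work goes in short steps, Python scripts to look and compute and a shell command to move; the robot and the scene stay as the last step left them, time stands still between calls to the robot, and variables do not carry over. Pictures are saved under pics/ and viewed, at most 10 in all, crops included, and the job is handed in when it is done.

```bash
ls; mkdir -p pics; python3 - <<'E'
from workcell import env
import cv2,numpy as np
for n in ("scene","top","wrist"):
    m=env.camera_model(n); f=env.grab_frame(n)
    cv2.imwrite(f"pics/{n}0.png",f[:,:,::-1])
    print(n,{k:(np.round(v,3).tolist() if k=='camera_from_world' else v) for k,v in m.items()})
a=cv2.imread("pics/scene0.png");b=cv2.imread("pics/top0.png");
cv2.imwrite("pics/both.png",cv2.resize(np.hstack([a,b]),(800,300),interpolation=cv2.INTER_AREA))
print(env.state())
E
```

```text
pics
scene {'fx': 354.535061920679, 'fy': 354.535061920679, 'cx': 257.6730768209053, 'cy': 187.19076587894185, 'camera_from_world': [[0.851, 0.524, -0.01, -486.643], [-0.306, 0.514, 0.801, 26.526], [0.426, -0.679, 0.598, -1379.445], [0.0, 0.0, 0.0, 1.0]]}
top {'fx': 372.2089743647541, 'fy': 372.2089743647541, 'cx': 254.1979027793357, 'cy': 190.2228034296056, 'camera_from_world': [[0.012, -1.0, -0.002, -22.693], [0.986, 0.011, 0.164, -610.646], [-0.164, -0.004, 0.987, -1139.488], [0.0, 0.0, 0.0, 1.0]]}
wrist {'fx': 329.4005590836329, 'fy': 329.4005590836329, 'cx': 259.3352360918068, 'cy': 192.15109858920687, 'camera_from_world': [[0.237, 0.971, -0.003, -574.009], [-0.935, 0.228, -0.271, 30.557], [-0.263, 0.067, 0.963, -392.71], [0.0, 0.0, 0.0, 1.0]]}
{'time_s': 0.15, 'qpos': array([ 7.51128182e+01,  1.83404188e+01,  8.96882958e+01, -1.15441410e-03,
        7.20426053e+01, -1.14559978e+00]), 'qvel': array([ 0.00263773, -0.13818415, -0.26552183, -0.03288526, -0.17405744,
        0.01253348]), 'effort': array([-3.85508229e-04, -4.12772369e+01, -2.32153881e+01,  7.27543887e-02,
        4.33063530e-02, -1.02362642e-04]), 'ee_pos': array([136.49747421, 558.19404283, 213.3554862 ]), 'ee_rot': array([-1.79928672e+02, -3.28395790e-04,  1.66258774e+02]), 'force': array([-0.36112999,  0.19701983,  0.2149014 ]), 'torque': array([ 0.0412491 , -0.02756635, -0.02395495]), 'gripper_force': 0.0, 'gripper_width': 90.93949060618334}
```

View pics/scene0.png

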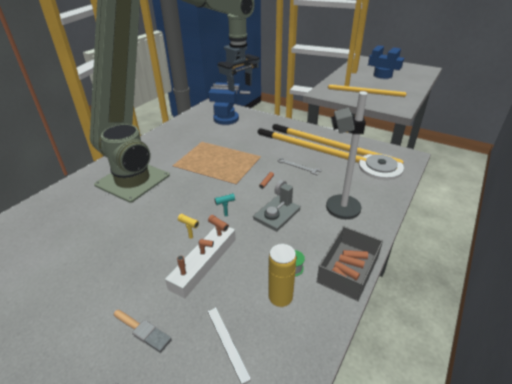

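View pics/top0.png

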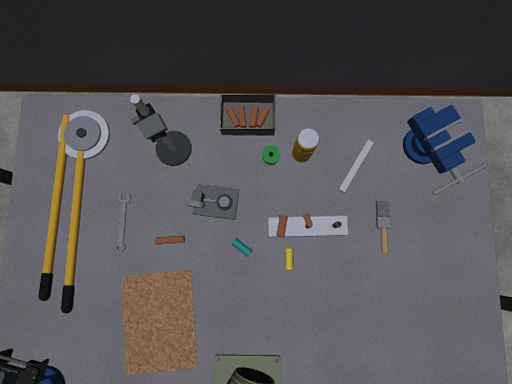

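The scene picture shows the jig at (203,258), the gauge at (277,207), and the inspection camera at (350,121) on its column with its foot at (344,206). The top picture shows the same three at (308,226), (215,201) and (150,122), with the camera foot at (173,148).

Tee candidates:
- Copper piece with a cross tube in the jig: scene (218,223), top (282,225).
- Turquoise T: scene (225,203).
- Yellow T: scene (188,222).

The copper one standing in the jig fits, because the other two are the wrong colour and stand outside the jig. I'll confirm it in an enlarged crop.

```bash
python3 - <<'E'
import cv2,numpy as np
a=cv2.imread("pics/scene0.png");b=cv2.imread("pics/top0.png")
def c(im,x,y,w,h): return cv2.resize(im[y:y+h,x:x+w],(400,300),interpolation=cv2.INTER_CUBIC)
cv2.imwrite("pics/crops.png",np.vstack([np.hstack([c(a,160,195,100,75),c(b,265,195,100,75)]),np.hstack([c(a,310,85,80,60),c(b,120,90,80,60)])]))
E
```

```text
(no output)
```

View pics/crops.png

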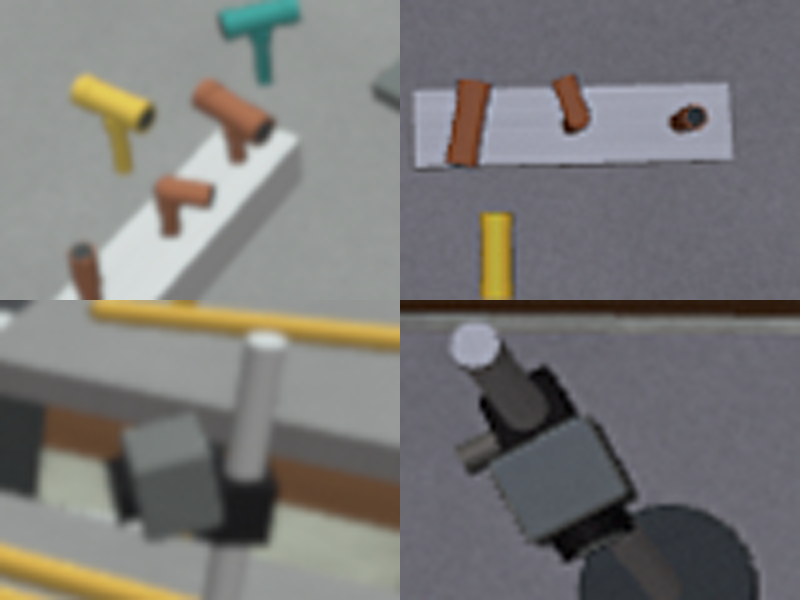

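The crops show the copper T, a full cross tube in the end socket nearest the gauge, at crop (235,115), which is top px (282,225). The neighbours are the single-arm elbow and the straight piece. The inspection camera's box has its top face at crop (563,482) in the top view, and the lens barrel faces lower right, towards the robot.

```bash
cat > h.py <<'E'
import cv2,numpy as np
from workcell import env
def ray(m,uv):
    T=np.array(m["camera_from_world"]);R=T[:3,:3];o=-R.T@T[:3,3]
    d=R.T@np.array([(uv[0]-m["cx"])/m["fx"],-(uv[1]-m["cy"])/m["fy"],-1]);return o,d/np.linalg.norm(d)
def onz(m,uv,z):
    o,d=ray(m,uv);return o+d*(z-o[2])/d[2]
def tri(*mu):
    A=np.zeros((3,3));b=np.zeros(3);L=[ray(*x) for x in mu]
    for o,d in L:
        P=np.eye(3)-np.outer(d,d);A+=P;b+=P@o
    p=np.linalg.solve(A,b);return p,[round(float(np.linalg.norm(np.cross(p-o,d))),1) for o,d in L]
def proj(m,p):
    c=np.array(m["camera_from_world"])@np.r_[p,1];return np.array([m["cx"]-m["fx"]*c[0]/c[2],m["cy"]+m["fy"]*c[1]/c[2]])
def copper(im): # bgr
    h=cv2.cvtColor(im,cv2.COLOR_BGR2HSV);return cv2.inRange(h,(2,90,50),(14,255,255))
E
python3 - <<'E'
from h import *
np.set_printoptions(precision=1,suppress=True)
S,T=env.camera_model("scene"),env.camera_model("top")
b=cv2.imread("pics/top0.png");a=cv2.imread("pics/scene0.png")
k=copper(b);n,l,s,c=cv2.connectedComponentsWithStats(k)
for i in range(1,n):
    if s[i,4]>15:print("cop",c[i],s[i,4],cv2.minAreaRect(np.argwhere(l==i)[:,::-1].astype(np.float32)))
w=cv2.inRange(cv2.cvtColor(b,cv2.COLOR_BGR2HSV),(0,0,150),(180,60,255));w[:, :262]=0;w[:,355:]=0;w[:210]=0;w[242:]=0
w=cv2.morphologyEx(w,cv2.MORPH_CLOSE,np.ones((15,15)))
r=cv2.minAreaRect(np.argwhere(w>0)[:,::-1].astype(np.float32));print(r)
bx=cv2.boxPoints(r);P=[onz(T,q,45) for q in bx];print("jig",np.array(P))
for z in (0,): print("foot",onz(T,(173,148),8),onz(S,(344,206),8))
print("coltop",tri((T,(135,99)),(S,(363.2,93))), onz(T,(135,99),418))
f=lambda u,v:(120+(u-400)/5,90+(v-300)/5)
g=lambda u,v:(310+u/5,85+(v-300)/5)
tc=[f(490,478),f(593,418),f(635,495),f(535,545)]
print("boxtop",tri((T,np.mean(tc,0)),(S,g(164,448))))
for z in(300,350,400):print(z,np.array([onz(T,q,z) for q in tc]))
# gauge crop
c4=lambda im,x,y:cv2.resize(im[y:y+60,x:x+80],(400,300),interpolation=cv2.INTER_CUBIC)
cv2.imwrite("pics/gauge.png",np.hstack([c4(a,245,170),c4(b,180,170)]))
E
```

```text
cop [77. 91.] 23 ((77.0, 91.0), (22.0, 0.0), 180.0)
cop [174.5  92. ] 24 ((174.5, 92.0), (23.0, 0.0), 180.0)
cop [369.5  94. ] 24 ((369.5, 94.0), (23.0, 0.0), 180.0)
cop [467.5  95. ] 24 ((467.5, 95.0), (23.0, 0.0), 180.0)
cop [237.1 116.1] 257 ((235.91000366210938, 116.3699951171875), (20.788938522338867, 17.53624725341797), 81.8698959350586)
cop [257.9 116.4] 256 ((259.040283203125, 116.77182006835938), (17.262676239013672, 21.665237426757812), 10.007979393005371)
cop [281.5 225.2] 152 ((281.36541748046875, 225.17306518554688), (7.452413558959961, 20.984426498413086), 11.309932708740234)
cop [307.4 220.2] 74 ((307.3807678222656, 220.3961639404297), (13.06816291809082, 6.139405250549316), 74.74488067626953)
cop [169.4 239.4] 174 ((169.4853057861328, 239.30880737304688), (6.212416648864746, 27.457345962524414), 85.60128784179688)
cop [158.6 322. ] 6861 ((158.16909790039062, 321.84112548828125), (100.54822540283203, 70.63688659667969), 86.59355926513672)
((307.5963134765625, 225.7364501953125), (18.858768463134766, 78.820556640625), 88.69805145263672)
jig [[ 525.5  -60.3   45. ]
 [ 534.1 -310.3   45. ]
 [ 474.6 -310.    45. ]
 [ 466.1  -62.    45. ]]
foot [759.3 260.5   8. ] [761.2 263.    8. ]
coltop (array([759.8, 259.1, 416.7]), [0.8, 0.8]) [758.5 258.2 418. ]
boxtop (array([717.5, 234.7, 351.3]), [2.2, 2.2])
300 [[735.9 286.6 300. ]
 [769.1 234.9 300. ]
 [727.5 210.9 300. ]
 [700.1 261.1 300. ]]
350 [[718.6 270.  350. ]
 [750.  221.1 350. ]
 [710.7 198.4 350. ]
 [684.7 245.9 350. ]]
400 [[701.3 253.3 400. ]
 [730.9 207.2 400. ]
 [693.8 185.8 400. ]
 [669.4 230.6 400. ]]
```

View pics/gauge.png

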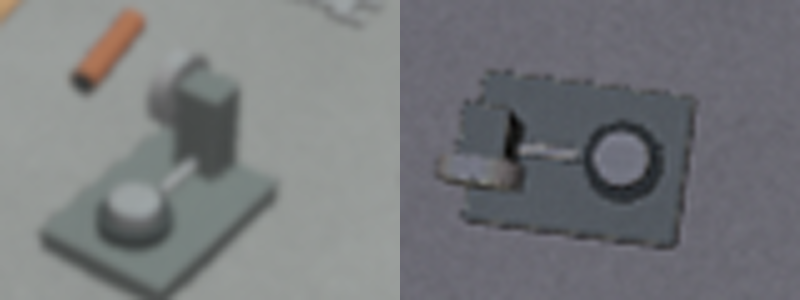

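The gauge crops show the plunger disc at scene px (271.6,210) and top px (224.4,201.4). The post with the dial is on the image-left (+y) side. I'll move over the tee now for a close look with the wrist camera.

```bash
python3 -m jog '{"jaw":[60,60,60,60,60,60,60,60,60,60],"slide":[[-0.5,-0.5,0],[-0.9,-1,0],[-0.9,-1,0],[-0.9,-1,0],[-0.9,-1,0],[-0.9,-1,0],[-0.9,-1,0],[-0.9,-1,0],[-0.9,-1,0],[-0.9,-1,0]],"spin":[0,0,0,0,0,0,0,0,0,0]}' 40
python3 -m jog '{"jaw":[60,60,60,60,60,60,60,60,60,60],"slide":[[-0.9,-1,0],[-0.9,-1,0],[-0.9,-1,0],[-0.9,-1,0],[-0.9,-1,0],[-0.9,-1,0],[-0.9,-1,0],[-0.9,-1,0],[-0.7,-0.7,0],[0,0,0]],"spin":[0,0,0,0,0,0,0,0,0,0]}'
python3 - <<'E'
from h import *
np.set_printoptions(precision=1,suppress=True)
S,T=env.camera_model("scene"),env.camera_model("top")
print("plunger",tri((T,(224.4,201.4)),(S,(271.6,210))))
print("gauge plate corners",np.array([onz(T,(180+u/5,170+v/5),20) for u,v in((85,68),(295,97),(280,247),(62,218))]))
print("tee top-view",onz(T,(281.4,225.2),92), "scene",tri((T,(281.4,225.2)),(S,(160+234/4,195+112/4))))
m=env.camera_model("wrist");f=env.grab_frame("wrist")[:,:,::-1]
cv2.imwrite("pics/w1.png",f)
s=env.state();print(s["ee_pos"],s["ee_rot"],s["qpos"])
k=copper(f);n,l,st,c=cv2.connectedComponentsWithStats(k)
for i in range(1,n):
    if st[i,4]>200:
        r=cv2.minAreaRect(np.argwhere(l==i)[:,::-1].astype(np.float32));print(c[i],st[i],r,onz(m,r[0],90))
E
```

```text
time_s: 1.15
ee_pos: [319.8, 218.9, 213.9]
ee_rot: [180.0, 0.0, 166.3]
force: [-0.7, 0.2, 0.1]
gripper_width: 59.6
gripper_force: 0.0
time_s: 2.15
ee_pos: [489.3, -92.2, 213.4]
ee_rot: [-180.0, 0.0, 166.1]
force: [-0.2, 1.1, -0.3]
gripper_width: 60.0
gripper_force: 0.0
plunger (array([575.5,  79.9,  42.1]), [0.8, 0.8])
gauge plate corners [[635.8 172.9  20. ]
 [618.1  34.4  20. ]
 [519.5  42.3  20. ]
 [536.7 184.2  20. ]]
tee top-view [497.3 -99.6  92. ] scene (array([497.7, -99.6,  89.1]), [0.3, 0.3])
[488.  -90.5 213.3] [180.   -0.1 166.1] [-11.8  11.3  99.5   0.   69.3 -88. ]
[253.5 196.1] [ 238  160   32   72 1755] ((253.2876739501953, 195.78219604492188), (71.42298889160156, 26.777780532836914), 85.53284454345703) [ 497.2 -100.2   90. ]
[173.4 214.9] [161 198  25  37 547] ((174.18853759765625, 214.57374572753906), (19.973752975463867, 35.21014404296875), 39.80556869506836) [ 497.2 -177.7   90. ]
[ 96.3 229.9] [ 74 218  39  21 427] ((94.62921905517578, 232.60675048828125), (15.899969100952148, 40.703922271728516), 57.9946174621582) [ 496.3 -257.9   90. ]
```

View pics/w1.png

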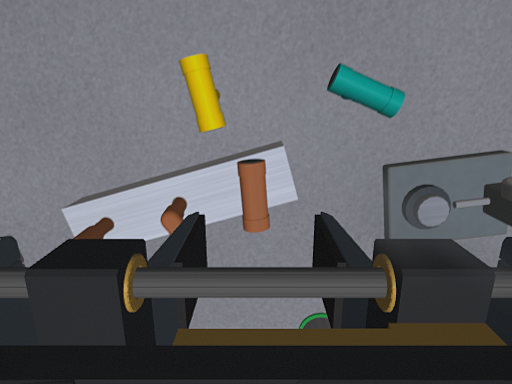

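The wrist picture shows the copper tee at (253,196) with the elbow at (174,215) to its left. The plunger disc is at (432,208) with its post to the right. All views agree on the tee at about (497,-100), so I'll align above it.

```bash
python3 -m jog '{"jaw":[56,56,56,56,56],"slide":[[-0.2,-0.15,0],[-0.15,-0.12,0.6],[0,0,0.6],[0,0,0],[0,0,0]],"spin":[-0.6,0,0,0,0]}'
cat > tee.py <<'E'
from h import *
np.set_printoptions(precision=1,suppress=True)
m=env.camera_model("wrist");f=env.grab_frame("wrist")[:,:,::-1]
s=env.state();print(s["ee_pos"],s["ee_rot"],s["qpos"],s["force"])
k=copper(f);n,l,st,c=cv2.connectedComponentsWithStats(k)
i=max(range(1,n),key=lambda i:st[i,4]);p=np.argwhere(l==i)[:,::-1].astype(np.float32)
r=cv2.minAreaRect(p);b=cv2.boxPoints(r);print(r)
b=b[np.argsort(b[:,1])];e1,e2=b[:2].mean(0),b[2:].mean(0)
P1,P2=onz(m,e1,92),onz(m,e2,92);d=P1-P2
print("c",onz(m,r[0],91),"ends",P1,P2,"yaw",np.degrees(np.arctan2(d[1],d[0])),np.linalg.norm(d))
E
python3 tee.py
```

```text
time_s: 2.7
ee_pos: [495.9, -98.6, 178.1]
ee_rot: [180.0, -0.0, 171.1]
force: [0.4, -0.2, 0.4]
gripper_width: 56.0
gripper_force: 0.0
[496.4 -98.8 178.7] [180.    0.  171.1] [-12.6  13.6 101.7   0.   64.6 -93.7] [ 0.1 -0.4 -0.8]
((257.5, 199.5), (81.0, 31.0), 90.0)
c [ 497.6 -100.4   91. ] ends [464.3 -95.1  92. ] [ 532.7 -105.9   92. ] yaw 171.0368958684096 69.32765740011371
```

```bash
python3 -m jog '{"jaw":[56,56,56,56,56,20,20,20,20,20],"slide":[[-0.04,-0.05,0.8],[0,0,0.8],[0,0,0.8],[0,0,0.8],[0,0,0.38],[0,0,0],[0,0,0],[0,0,0],[0,0,0],[0,0,0]],"spin":[0,0,0,0,0,0,0,0,0,0]}' 30
python3 -m jog '{"jaw":[20,20,20,20,20,20],"slide":[[0,0,0],[0,0,-0.3],[0,0,-0.8],[0,0,-0.8],[0,0,-0.8],[0,0,0]],"spin":[0,0,0,0,0,0]}'
python3 tee.py
```

```text
time_s: 3.75
ee_pos: [498.0, -101.2, 71.5]
ee_rot: [-180.0, 0.1, 171.1]
force: [0.6, -0.1, 2.8]
gripper_width: 23.4
gripper_force: 30.0
time_s: 4.35
ee_pos: [499.2, -101.5, 154.5]
ee_rot: [-180.0, 0.4, 171.1]
force: [0.4, -0.5, -2.2]
gripper_width: 23.3
gripper_force: 30.0
[ 497.9 -101.2  152.5] [-180.     0.2  171.1] [-12.8  15.1 103.8   0.   61.  -93.9] [ 0.6  0.5 -2.4]
((259.5, 228.0), (78.0, 51.0), 90.0)
c [ 517.  -104.3   91. ] ends [486.1 -99.4  92. ] [ 549.3 -109.3   92. ] yaw 171.07806051031937 63.92542690191452
```

```bash
python3 -m jog '{"jaw":[20,20,20,20,20,20,20,20,20,20],"slide":[[-0.23,0.91,0],[-0.23,0.91,0],[-0.23,0.91,0],[-0.23,0.91,0],[-0.23,0.91,0],[-0.23,0.91,0],[-0.23,0.91,0],[0,0,0.7],[0,0,0.7],[0,0,0]],"spin":[0,0,0,0,0,0,0,0,0,0]}'
python3 - <<'E'
from h import *
s=env.state();print(s["ee_pos"],s["force"])
S,T=env.camera_model("scene"),env.camera_model("top")
for n,m,z in(("scene",S,0),("top",T,0)):
    f=env.grab_frame(n)[:,:,::-1]; u,v=proj(m,[576,80,70]).astype(int)
    cv2.imwrite(f"pics/{n}_p.png",cv2.resize(f[v-30:v+30,u-40:u+40],(400,300),interpolation=cv2.INTER_CUBIC));print(u-40,v-30)
a=np.hstack([cv2.imread("pics/scene_p.png"),cv2.imread("pics/top_p.png")]);cv2.imwrite("pics/p.png",a)
E
```

```text
time_s: 5.4
ee_pos: [571.1, 80.0, 104.8]
ee_rot: [-179.8, -0.6, 171.1]
force: [-0.8, -0.1, -2.7]
gripper_width: 23.5
gripper_force: 30.0
[571.06249592  80.04277295 104.75073624] [-0.75422093 -0.07004893 -2.74179659]
231 173
183 169
```

View pics/p.png

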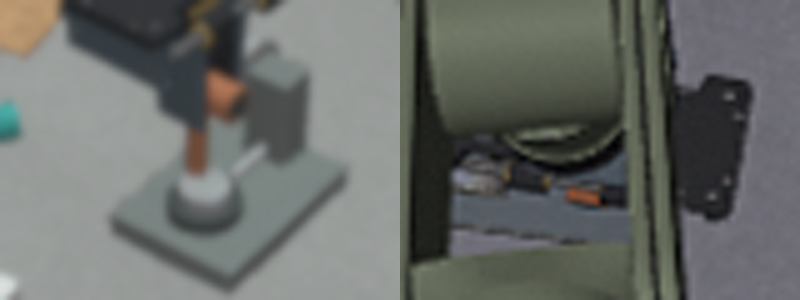

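The crop shows the tee's foot just above the plunger disc, at scene crop (198,175) with the disc at (205,188). I'll press down in small steps and watch the force.

```bash
python3 -m jog '{"jaw":[20,20,20,20],"slide":[[-0.13,0,0.15],[0,0,0.1],[0,0,0],[0,0,0]],"spin":[0,0,0,0]}'
python3 -m jog '{"jaw":[20,20],"slide":[[0,0,0.1],[0,0,0]],"spin":[0,0]}'
python3 -m jog '{"jaw":[20,20],"slide":[[0,0,0.08],[0,0,0]],"spin":[0,0]}'
```

```text
time_s: 5.9
ee_pos: [578.7, 79.5, 102.3]
ee_rot: [180.0, 0.0, 171.0]
force: [-0.1, -0.4, -1.6]
gripper_width: 23.2
gripper_force: 30.0
time_s: 6.1
ee_pos: [578.3, 79.5, 98.8]
ee_rot: [180.0, -0.0, 171.1]
force: [-0.3, -0.4, -2.4]
gripper_width: 23.5
gripper_force: 30.0
time_s: 6.3
ee_pos: [578.3, 79.6, 96.3]
ee_rot: [-180.0, -0.0, 171.1]
force: [0.6, -0.2, -1.7]
gripper_width: 23.2
gripper_force: 30.0
```

```bash
for i in 1 2 3; do python3 -m jog '{"jaw":[20,20],"slide":[[0,0,0.06],[0,0,0]],"spin":[0,0]}' | egrep 'ee_pos|^force'; done
```

```text
ee_pos: [578.7, 79.6, 94.9]
force: [0.3, -0.7, -0.2]
ee_pos: [578.7, 79.6, 93.2]
force: [-0.2, -0.1, 0.9]
ee_pos: [578.8, 79.6, 91.3]
force: [-0.3, 0.1, 1.6]
```

```bash
for i in 1 2; do python3 -m jog '{"jaw":[20,20],"slide":[[0,0,0.06],[0,0,0]],"spin":[0,0]}' | egrep 'ee_pos|^force'; done
```

```text
ee_pos: [578.8, 79.6, 89.5]
force: [-0.5, 0.3, 2.7]
ee_pos: [578.8, 79.6, 87.7]
force: [-0.1, 0.4, 4.1]
```

The plunger has sunk about 7.5 of its 8 mm. The tool always points straight down, so the 0.3 rad tilt has to come from pivoting the tee in the grip. I'll lift it and go to the far side of the jig, then push the foot against the jig's upper edge.

```bash
python3 -m jog '{"jaw":[20,20,20,20,20,20,20,20,20,20],"slide":[[0,0,-0.6],[0,0,-0.9],[0,0,-0.9],[0,-0.91,0],[0,-0.91,0],[0,-0.91,0],[0,-0.91,0],[0,-0.91,0],[0,-0.91,0],[0,-0.91,0]],"spin":[0,0,0,0,0,0,0,0,0,0]}' | egrep 'ee_|^force'
python3 -m jog '{"jaw":[20,20,20,20,20],"slide":[[0,0,0],[0,0,0],[0,0,0],[0,0,0],[0,0,0]],"spin":[-0.7,-0.62,0,0,0]}'| egrep 'ee_|^force'
python3 - <<'E'
from h import *
f=env.grab_frame("wrist")[:,:,::-1];cv2.imwrite("pics/w2.png",f);s=env.state();print(s["ee_pos"],s["ee_rot"],s["qpos"])
# jig far edge
m=env.camera_model("wrist")
for x in (528,532):print(proj(m,[x,-70,45]),proj(m,[x,-200,45]))
E
```

```text
ee_pos: [548.0, -110.2, 158.6]
ee_rot: [180.0, -0.1, 171.1]
force: [1.1, 0.7, -2.2]
ee_pos: [548.7, -109.0, 159.3]
ee_rot: [180.0, -0.0, -178.4]
force: [0.1, 1.0, -1.9]
[ 548.81484029 -108.98496335  159.37914576] [ 1.79991189e+02 -2.27768640e-02 -1.78409797e+02] [-1.24113131e+01  1.92381637e+01  9.65353758e+01  3.37314013e-03
  6.42506924e+01 -1.04002981e+02]
[304.06502577 167.00431307] [156.54741266 162.93160982]
[303.77356418 171.44215263] [156.80280368 167.39805949]
```

View pics/w2.png

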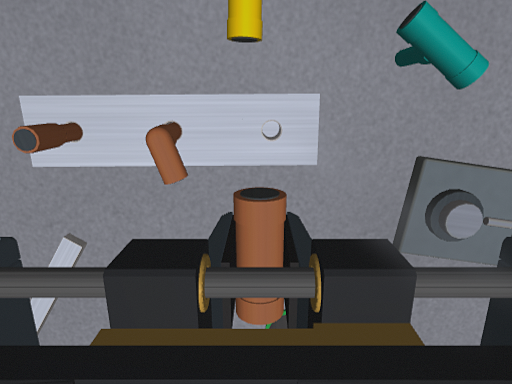

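The wrist picture shows the tee held level, near end at (260,195), and the jig's far edge at row 165, x≈528. The elbow's arm overhangs to (180,180), so I'll shift 18 mm away from it before going down and pushing.

```bash
python3 -m jog '{"jaw":[20,20,20,20,20,20,20],"slide":[[0,0.6,0.3],[0,0,0.9],[0,0,0.9],[0,0,0.84],[0,0,0],[0,0,0],[0.3,0,0]],"spin":[0,0,0,0,0,0,0]}' 15| egrep 'ee_|^force'
for i in 1 2 3; do python3 -m jog '{"jaw":[20,20],"slide":[[0.1,0,0],[0,0,0]],"spin":[0,0]}' | egrep 'ee_pos|^force'; done
for i in 1 2; do python3 -m jog '{"jaw":[20,20],"slide":[[0.1,0,0],[0,0,0]],"spin":[0,0]}' | egrep 'ee_pos|^force'; done
```

```text
ee_pos: [541.6, -91.7, 73.0]
ee_rot: [-180.0, 0.3, -178.4]
force: [0.7, -0.4, -2.0]
ee_pos: [536.1, -91.6, 72.5]
force: [0.4, -0.5, -2.3]
ee_pos: [534.5, -91.8, 72.3]
force: [2.7, 0.3, -0.9]
ee_pos: [532.0, -92.0, 72.3]
force: [3.7, -0.0, 0.4]
ee_pos: [527.8, -92.0, 71.8]
force: [4.4, -0.6, 1.0]
ee_pos: [524.1, -92.0, 71.5]
force: [3.6, -1.7, 0.4]
```

```bash
python3 -m jog '{"jaw":[20,20,20],"slide":[[0.08,0,0],[0,0,0],[0,0,0]],"spin":[0,0,0]}' | egrep 'ee_pos|^force'
python3 -m jog '{"jaw":[20,20,20,20,20,20,20,20],"slide":[[0,0,0],[-0.5,0,0],[-0.5,0,0],[0,0,-0.9],[0,0,-0.9],[0,0,-0.9],[0,0,0],[0,0,0]],"spin":[0,0,0,0,0,0,0,0]}' 40 
python3 - <<'E'
from h import *
np.set_printoptions(precision=2,suppress=True)
f=env.grab_frame("wrist")[:,:,::-1];cv2.imwrite("pics/w3.png",f);s=env.state();print(s["ee_pos"],s["ee_rot"])
m=env.camera_model("wrist")
# predicted px of tube-axis end and foot for tilts
p=np.array(s["ee_pos"])+[0,0,19];psi=np.radians(s["ee_rot"][2]);tx=np.array([np.cos(psi),np.sin(psi),0])
for th in (0,12,15,17.2,20):
    t=np.radians(th);ax=np.cos(t)*tx-np.sin(t)*np.array([0,0,1])
    up=np.sin(t)*tx+np.cos(t)*np.array([0,0,1])
    print(th,proj(m,p+32*ax),"top edge",proj(m,p+32*ax+12.8*up),"bottom",proj(m,p+32*ax-12.8*up), "back top",proj(m,p-32*ax+12.8*up))
for n in("w2","w3"):
    k=copper(cv2.imread(f"pics/{n}.png"));k[:, :215]=0;k[:,300:]=0;k[:175]=0
    print(n,[(r,int((k[r]>0).sum())) for r in range(180,240,2)]); print([(r,int((k[r]>0).sum())) for r in range(290,330,2)])
E
```

```text
ee_pos: [521.6, -92.0, 71.3]
force: [3.2, -0.5, 1.0]
time_s: 11.65
ee_pos: [550.2, -90.8, 151.1]
ee_rot: [179.9, -0.2, -178.4]
force: [-0.2, -0.6, -2.5]
gripper_width: 23.7
gripper_force: 40.0
[549.85 -90.75 150.43] [ 179.93   -0.3  -178.38]
0 [259.06 196.  ] top edge [259.04 203.95] bottom [259.07 189.19] back top [259.06 326.75]
12 [259.07 193.67] top edge [259.05 195.44] bottom [259.08 192.16] back top [259.05 329.54]
15 [259.07 193.55] top edge [259.05 193.86] bottom [259.08 193.29] back top [259.05 329.74]
17.2 [259.07 193.57] top edge [259.06 192.84] bottom [259.08 194.2 ] back top [259.05 329.75]
20 [259.07 193.72] top edge [259.06 191.71] bottom [259.08 195.46] back top [259.05 329.59]
w2 [(180, 0), (182, 0), (184, 0), (186, 0), (188, 6), (190, 8), (192, 12), (194, 12), (196, 16), (198, 25), (200, 52), (202, 52), (204, 52), (206, 52), (208, 52), (210, 52), (212, 52), (214, 52), (216, 52), (218, 52), (220, 51), (222, 48), (224, 48), (226, 48), (228, 48), (230, 48), (232, 48), (234, 48), (236, 48), (238, 48)]
[(290, 0), (292, 0), (294, 0), (296, 0), (298, 48), (300, 48), (302, 48), (304, 48), (306, 48), (308, 48), (310, 47), (312, 47), (314, 45), (316, 44), (318, 40), (320, 34), (322, 26), (324, 8), (326, 0), (328, 0)]
w3 [(180, 0), (182, 0), (184, 0), (186, 0), (188, 0), (190, 0), (192, 0), (194, 0), (196, 50), (198, 50), (200, 50), (202, 50), (204, 50), (206, 50), (208, 50), (210, 50), (212, 50), (214, 50), (216, 50), (218, 50), (220, 48), (222, 48), (224, 48), (226, 48), (228, 48), (230, 48), (232, 48), (234, 48), (236, 48), (238, 48)]
[(290, 0), (292, 0), (294, 0), (296, 0), (298, 48), (300, 48), (302, 50), (304, 50), (306, 50), (308, 50), (310, 50), (312, 50), (314, 50), (316, 49), (318, 49), (320, 50), (322, 50), (324, 46), (326, 42), (328, 37)]
```

View pics/w3.png

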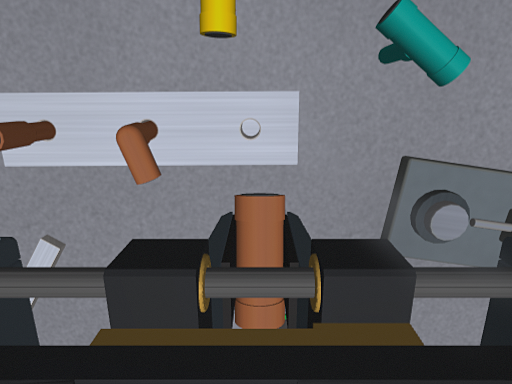

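The wrist picture shows the tee tilted. The near opening at (260,194) is now almost edge-on, which suggests about 12 to 13°. I'll cross-check with the foot's line in the scene camera.

```bash
cat > tilt.py <<'E'
from h import *
np.set_printoptions(precision=2,suppress=True)
m=env.camera_model("scene");s=env.state();fs=[env.grab_frame("scene")[:,:,::-1].astype(np.float32) for _ in range(6)]
f=np.mean(fs,0).astype(np.uint8);cv2.imwrite("pics/s_t.png",f)
p=np.array(s["ee_pos"])+[0,0,19];psi=np.radians(s["ee_rot"][2]);tx=np.array([np.cos(psi),np.sin(psi),0]);ty=np.array([-tx[1],tx[0],0]);Z=np.array([0,0,1.])
print(p,np.degrees(psi)%360)
lab=f.astype(float);rd=lab[:,:,2]-0.5*(lab[:,:,0]+lab[:,:,1])   # redness
M=(rd>35).astype(np.uint8)
# foot axis points per row, between 24 and 68 mm below the centre
a,b=proj(m,p-26*Z),proj(m,p-64*Z);pts=[]
for r in range(int(a[1]),int(b[1])+1):
    x=np.arange(int(a[0])-25,int(a[0])+26);w=np.clip(rd[r,x]-12,0,60)
    ok=w>20
    if ok.sum()>=3: pts.append((float((w*x).sum()/w.sum()),r,int(ok.sum())))
print([tuple(np.round(q,1)) for q in pts])
def plane(uv,o,n): c,d=ray(m,uv);return c+d*((o-c)@n)/(d@n)
P=np.array([plane(q[:2],p,ty)-p for q in pts]);X=P@tx;H=P[:,2]
c=np.polyfit(H,X,1);print("tilt of foot toward tool -x",np.degrees(np.arctan(c[0])),"x at centre",c[1]);print(np.c_[X,H])
u,v=a.astype(int);cv2.imwrite("pics/s_c.png",cv2.resize(f[v-35:v+40,u-50:u+50],(800,600),interpolation=cv2.INTER_CUBIC));print(u-50,v-35)
E
python3 tilt.py
```

```text
[549.85 -90.75 169.43] 181.62409419730753
[(np.float64(237.2), np.float64(217.0), np.float64(3.0)), (np.float64(237.2), np.float64(218.0), np.float64(4.0)), (np.float64(237.5), np.float64(219.0), np.float64(4.0)), (np.float64(237.8), np.float64(220.0), np.float64(4.0)), (np.float64(238.1), np.float64(221.0), np.float64(4.0)), (np.float64(238.4), np.float64(222.0), np.float64(4.0)), (np.float64(238.8), np.float64(223.0), np.float64(4.0))]
tilt of foot toward tool -x 11.550404475551735 x at centre -3.6785222861755815
[[-11.43 -34.75]
 [-11.17 -38.63]
 [-11.95 -42.06]
 [-12.85 -45.46]
 [-13.52 -48.96]
 [-14.39 -52.39]
 [-15.43 -55.77]]
183 178
```

View pics/s_c.png

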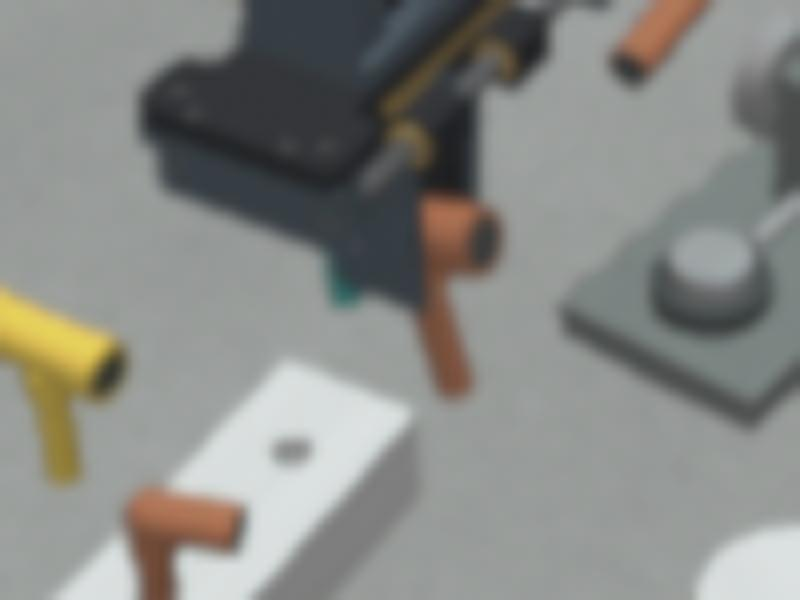

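The crop shows the tee with its foot running from (430,300) to (455,395), swung away from the jig by about 12 to 13°. That agrees with the wrist estimate, so another 4.5° is needed. I'll push again, about 3.6 mm further than before.

```bash
python3 -m jog '{"jaw":[20,20,20,20,20,20,20,20],"slide":[[0,0,0.9],[0,0,0.9],[0,0,0.83],[0,0,0],[0.3,0,0],[0.3,0,0],[0,0,0],[0,0,0]],"spin":[0,0,0,0,0,0,0,0]}' 15| egrep 'ee_|^force'
for i in 1 2 3; do python3 -m jog '{"jaw":[20,20],"slide":[[0.1,0,0],[0,0,0]],"spin":[0,0]}' | egrep 'ee_pos|^force'; done
python3 -m jog '{"jaw":[20,20],"slide":[[0.13,0,0],[0,0,0]],"spin":[0,0]}' | egrep 'ee_pos|^force'
```

```text
ee_pos: [534.4, -91.8, 74.8]
ee_rot: [-180.0, 0.1, -178.4]
force: [0.2, -0.2, -1.2]
ee_pos: [530.8, -91.7, 73.9]
force: [0.9, -0.2, -2.2]
ee_pos: [527.5, -91.7, 73.5]
force: [0.1, -0.4, -2.2]
ee_pos: [524.5, -91.8, 73.4]
force: [-0.5, 0.0, -1.8]
ee_pos: [521.4, -92.0, 73.7]
force: [1.8, 0.9, -2.1]
```

```bash
python3 -m jog '{"jaw":[20,20,20],"slide":[[0.12,0,0],[0,0,0],[0,0,0]],"spin":[0,0,0]}' | egrep 'ee_pos|^force'
python3 -m jog '{"jaw":[20,20,20,20,20,20,20,20],"slide":[[0,0,0],[-0.5,0,0],[-0.5,0,0],[0,0,-0.9],[0,0,-0.9],[0,0,-0.9],[0,0,0],[0,0,0]],"spin":[0,0,0,0,0,0,0,0]}' 40 | egrep 'ee_|^force'
cat > gap.py <<'E'
from h import *
a=np.mean([env.grab_frame("wrist").astype(float) for _ in range(3)],0)
cv2.imwrite("pics/w4.png",a.astype(np.uint8)[:,:,::-1])
for n in("w2","w3","w4"):
    f=cv2.imread(f"pics/{n}.png").astype(float);g=f[:,254:265].mean(1);print(n,[(r,int(g[r].mean()),int(g[r,2]-g[r,0])) for r in range(184,206)],[(r,int(g[r,2]-g[r,0])) for r in range(318,340,2)])
E
python3 gap.py; python3 tilt.py
```

```text
ee_pos: [518.5, -92.2, 74.0]
force: [3.2, -0.1, -2.5]
ee_pos: [546.1, -91.1, 153.7]
ee_rot: [180.0, -0.2, -178.4]
force: [-1.2, -0.1, -2.8]
w2 [(184, 128, -9), (185, 130, -11), (186, 122, -4), (187, 79, 17), (188, 25, 0), (189, 32, -2), (190, 33, -1), (191, 34, -1), (192, 34, 0), (193, 34, -1), (194, 34, -1), (195, 34, 0), (196, 33, 0), (197, 33, -1), (198, 53, -10), (199, 67, -2), (200, 46, 41), (201, 65, 56), (202, 99, 81), (203, 106, 85), (204, 104, 84), (205, 103, 84)] [(318, 83), (320, 83), (322, 85), (324, 54), (326, -13), (328, -9), (330, 45), (332, 44), (334, 44), (336, 44), (338, 44)]
w3 [(184, 127, -9), (185, 128, -9), (186, 129, -9), (187, 130, -9), (188, 131, -9), (189, 131, -9), (190, 131, -10), (191, 135, -10), (192, 123, -9), (193, 62, -3), (194, 31, -8), (195, 61, -1), (196, 86, 54), (197, 108, 92), (198, 105, 85), (199, 104, 84), (200, 104, 84), (201, 104, 84), (202, 104, 84), (203, 104, 84), (204, 104, 84), (205, 104, 84)] [(318, 84), (320, 84), (322, 84), (324, 84), (326, 85), (328, 76), (330, 43), (332, 43), (334, 44), (336, 45), (338, 44)]
w4 [(184, 129, -9), (18
[... 549 characters left out ...]
.0)), (np.float64(236.4), np.float64(215.0), np.float64(3.0)), (np.float64(236.4), np.float64(216.0), np.float64(4.0)), (np.float64(236.6), np.float64(217.0), np.float64(4.0)), (np.float64(236.9), np.float64(218.0), np.float64(4.0)), (np.float64(237.2), np.float64(219.0), np.float64(4.0)), (np.float64(237.6), np.float64(220.0), np.float64(4.0)), (np.float64(238.0), np.float64(221.0), np.float64(4.0)), (np.float64(238.2), np.float64(222.0), np.float64(4.0))]
tilt of foot toward tool -x 9.295855962187796 x at centre -8.132515492368894
[[-12.52 -19.49]
 [-13.19 -30.29]
 [-12.8  -34.19]
 [-13.34 -37.71]
 [-14.21 -41.09]
 [-15.01 -44.52]
 [-16.13 -47.82]
 [-17.19 -51.15]
 [-17.87 -54.67]]
182 177
```

```bash
python3 -m jog '{"jaw":[20,20,20,20,20,20,20],"slide":[[0,0,0],[0,0,0],[0,0,0],[0,0,0],[0,0,0],[0,0,0],[0,0,0]],"spin":[-0.95,-0.95,-0.95,-0.95,0,0,0]}' | egrep 'time|ee_|^force'
python3 tilt.py
```

```text
time_s: 15.85
ee_pos: [547.5, -91.2, 154.5]
ee_rot: [180.0, 0.0, -148.1]
force: [0.1, 0.2, -2.0]
[547.46 -91.22 173.5 ] 211.9157528399543
[(np.float64(237.3), np.float64(215.0), np.float64(4.0)), (np.float64(237.7), np.float64(216.0), np.float64(4.0)), (np.float64(238.1), np.float64(217.0), np.float64(4.0)), (np.float64(238.6), np.float64(218.0), np.float64(4.0)), (np.float64(239.0), np.float64(219.0), np.float64(5.0)), (np.float64(239.5), np.float64(220.0), np.float64(4.0)), (np.float64(239.9), np.float64(221.0), np.float64(4.0)), (np.float64(240.1), np.float64(222.0), np.float64(3.0))]
tilt of foot toward tool -x 14.723103926457163 x at centre -2.471353959095237
[[-12.2  -37.16]
 [-13.19 -40.93]
 [-14.14 -44.72]
 [-15.27 -48.53]
 [-16.3  -52.35]
 [-17.41 -56.2 ]
 [-18.41 -60.05]
 [-18.98 -63.92]]
182 177
```

The clean side view gives about 15.2°, against 17.2° wanted. One more small push, about 1.7 mm further.

```bash
python3 -m jog '{"jaw":[20,20,20,20,20,20,20,20,20,20],"slide":[[0,0,0],[0,0,0],[0,0,0],[0,0,0.2],[0,0,0.9],[0,0,0.9],[0,0,0.7],[0.3,0,0],[0.3,0,0],[0,0,0]],"spin":[0.95,0.95,0.95,0.95,0,0,0,0,0,0]}' 15| egrep 'time|ee_|^force'
for i in 1 2 3; do python3 -m jog '{"jaw":[20,20],"slide":[[0.11,0,0],[0,0,0]],"spin":[0,0]}' | egrep 'ee_pos|^force'; done
```

```text
time_s: 17.15
ee_pos: [528.5, -91.8, 74.7]
ee_rot: [-180.0, 0.0, -178.4]
force: [-0.2, 0.4, -1.8]
ee_pos: [526.4, -92.0, 74.6]
force: [0.1, 0.9, -2.8]
ee_pos: [522.6, -91.9, 73.8]
force: [-0.3, -0.2, -2.0]
ee_pos: [519.6, -92.1, 73.6]
force: [-0.1, 0.0, -2.1]
```

```bash
python3 -m jog '{"jaw":[20,20,20],"slide":[[0.11,0,0],[0,0,0],[0,0,0]],"spin":[0,0,0]}' | egrep 'ee_pos|^force'
python3 -m jog '{"jaw":[20,20,20,20,20,20,20,20,20,20],"slide":[[0,0,0],[-0.5,0,0],[-0.5,0,0],[0,0,-0.9],[0,0,-0.9],[0,0,-0.9],[0,0,-0.8],[0,0,-0.8],[0,0,-0.8],[0,0,-0.8]],"spin":[0,0,0,0,0,0,-0.91,-0.91,-0.91,-0.91]}' 40 | egrep 'ee_|^force'
python3 -m jog '{"jaw":[20,20,20,20,20,20,20,20,20],"slide":[[-0.55,0.8,0],[-0.55,0.8,0],[-0.55,0.8,0],[-0.55,0.8,0],[-0.55,0.8,0],[-0.55,0.8,0],[-0.55,0.8,0],[-0.55,0.8,0],[0,0,0]],"spin":[0,0,0,0,0,0,0,0,0]}' | egrep 'time|ee_|^force'
```

```text
ee_pos: [517.6, -92.3, 74.0]
force: [3.7, 0.1, -1.8]
ee_pos: [544.2, -91.2, 250.6]
ee_rot: [179.8, -0.2, -149.0]
force: [0.6, 1.0, -1.5]
time_s: 19.95
ee_pos: [559.9, 143.9, 249.3]
ee_rot: [179.8, -0.2, -149.1]
force: [0.0, -0.2, -2.1]
```

```bash
python3 -m jog '{"jaw":[20,20,20],"slide":[[0,0,0],[0,0,0],[0,0,0]],"spin":[0,0,0]}' | egrep 'time|ee_|^force'
python3 tilt.py
python3 - <<'E'
from h import *
m,T=env.camera_model("scene"),env.camera_model("top")
y=np.radians(30.7);h=np.array([-np.cos(y),-np.sin(y),0]);col=np.array([760,260,0.])
t=.3;Z=np.array([0,0,1.]);d=np.cos(t)*h-np.sin(t)*Z;up=np.sin(t)*h+np.cos(t)*Z;l=np.cross(d,up)
L=col+75*h+317*Z;print("lens",L,"view",L+160*d)
f=cv2.imread("pics/s_t.png");b=cv2.imread("pics/top0.png");out=[]
for im,mm,(x0,y0) in((f,m,(255,85)),(b,T,(110,85))):
    k=cv2.resize(im[y0:y0+(94 if im is f else 63),x0:x0+(125 if im is f else 84)],(800,600) if im is f else (400,300),interpolation=cv2.INTER_CUBIC) if 0 else cv2.resize(im[y0:y0+94,x0:x0+125],(750,564),interpolation=cv2.INTER_CUBIC) if im is f else None
    if k is None: continue
    P=lambda q:tuple(((proj(mm,q)+.5-[x0,y0])*6).astype(int).tolist())
    C=L-34.5*d
    for i in(-1,1):
        for j in(-1,1):
            for n in(-1,1): cv2.circle(k,P(C+i*22.5*d+j*28*l+n*25*up),2,(0,0,255),-1)
    for q in(L,L+160*d): cv2.circle(k,P(q),3,(0,255,0),-1)
    cv2.imwrite("pics/fin.png",k)
E
```

```text
time_s: 20.25
ee_pos: [561.2, 140.1, 250.4]
ee_rot: [180.0, -0.1, -149.3]
force: [0.5, -0.4, -1.7]
[561.18 140.1  269.4 ] 210.67007329756106
[(np.float64(281.9), np.float64(150.0), np.float64(3.0)), (np.float64(282.1), np.float64(151.0), np.float64(3.0)), (np.float64(282.4), np.float64(152.0), np.float64(4.0)), (np.float64(282.6), np.float64(153.0), np.float64(3.0)), (np.float64(273.9), np.float64(154.0), np.float64(4.0)), (np.float64(265.7), np.float64(155.0), np.float64(9.0)), (np.float64(263.5), np.float64(156.0), np.float64(11.0)), (np.float64(263.2), np.float64(157.0), np.float64(11.0)), (np.float64(262.5), np.float64(158.0), np.float64(10.0))]
tilt of foot toward tool -x -69.6142278448148 x at centre -116.96147240708113
[[-12.56 -34.39]
 [-13.48 -37.97]
 [-14.45 -41.56]
 [-15.29 -45.17]
 [ 11.73 -48.79]
 [ 37.46 -52.42]
 [ 44.16 -56.07]
 [ 45.17 -59.74]
 [ 47.41 -63.43]]
227 112
lens [695.51107963 221.70928116 317.        ] view [564.07935958 143.67083656 269.71676693]
```

View pics/fin.png

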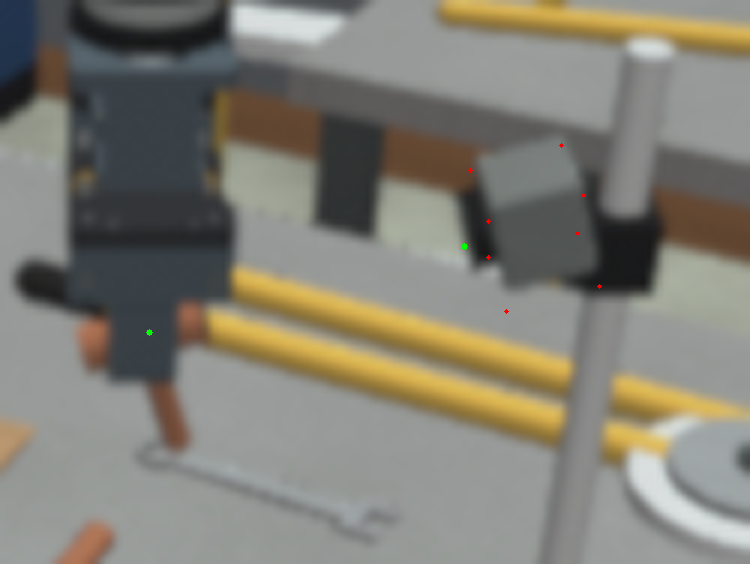

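The final-pose crop shows the tee held with its tube at (145,335) and foot at (178,445). The actual camera box sits about 2 px higher than my predicted red corners: top corners (478,155) and (563,137), mid edge (497,218) to (583,190). I'll triangulate those corners in both views to refine the lens.

```bash
python3 - <<'E'
from h import *
np.set_printoptions(precision=1,suppress=True)
m,T=env.camera_model("scene"),env.camera_model("top")
f=lambda u,v:(120+(u-400)/5-.4,90+(v-300)/5-.4)
g=lambda u,v:(255+u/6-.4,85+v/6-.4)
pr={"backL":((490,478),(563,137)),"backR":((593,418),(583,190)),"frontR":((635,495),(497,218)),"frontL":((535,545),(478,155))}
Q={k:tri((T,f(*a)),(m,g(*b))) for k,(a,b) in pr.items()}
for k,v in Q.items():print(k,v)
R={k:v[0] for k,v in Q.items()}
for a,b in(("backL","backR"),("frontL","frontR"),("backL","frontL"),("backR","frontR")):print(a,b,np.linalg.norm(R[a]-R[b]),R[b]-R[a])
print("mean",np.mean(list(R.values()),0))
print("column",tri((T,(135,99)),(m,(363.2,93))))
im=cv2.imread("pics/s_t.png").astype(int)
for u in(342,348):print(u,[int(im[r,u].mean()) for r in range(102,140)])
# dark barrel / clamp in scene, left of box
for r in range(110,135):print(r,[int(x) for x in im[r,326:346].mean(1)])
for k,c in(("canL",(150,122)),): pass
E
```

```text
backL (array([719.3, 269.6, 359.8]), [3.3, 3.3])
backR (array([748.8, 220.3, 359.7]), [1.5, 1.5])
frontR (array([715.2, 201.7, 344.8]), [1.9, 1.9])
frontL (array([686.6, 247.2, 352.3]), [1.8, 1.8])
backL backR 57.487025855104186 [ 29.5 -49.3  -0.1]
frontL frontR 54.20331798463946 [ 28.5 -45.5  -7.6]
backL frontL 40.275185536707 [-32.6 -22.4  -7.5]
backR frontR 41.16480983908644 [-33.6 -18.5 -14.9]
mean [717.5 234.7 354.2]
column (array([759.8, 259.1, 416.7]), [0.8, 0.8])
342 [150, 137, 111, 94, 90, 92, 99, 113, 122, 124, 124, 124, 124, 125, 123, 115, 101, 87, 83, 82, 82, 82, 83, 83, 83, 83, 82, 81, 81, 84, 99, 125, 144, 149, 150, 149, 149, 149]
348 [152, 150, 142, 121, 101, 104, 116, 121, 123, 125, 126, 126, 125, 122, 109, 93, 84, 82, 82, 82, 82, 82, 82, 83, 83, 83, 83, 81, 77, 77, 99, 130, 147, 150, 149, 149, 151, 151]
110 [73, 73, 74, 74, 75, 75, 75, 77, 86, 98, 101, 103, 108, 114, 118, 120, 122, 123, 124, 124]
111 [71, 72, 72, 72, 73, 74, 74, 77, 93, 113, 119, 119, 120, 122, 123, 123, 124, 124, 125, 125]
112 [71, 71, 71, 71, 72, 72, 72, 76, 92, 114, 122, 123, 123, 123, 123, 124, 1
[... 1416 characters left out ...]
83]
128 [158, 163, 168, 174, 172, 175, 160, 110, 61, 54, 62, 73, 75, 79, 81, 81, 82, 82, 82, 82]
129 [153, 154, 156, 159, 160, 165, 156, 120, 93, 103, 115, 122, 99, 82, 80, 81, 81, 81, 81, 82]
130 [152, 152, 152, 153, 154, 155, 151, 136, 127, 141, 152, 153, 118, 87, 80, 81, 81, 81, 82, 83]
131 [152, 152, 152, 153, 153, 153, 152, 148, 146, 150, 153, 148, 120, 90, 82, 83, 84, 87, 90, 91]
132 [152, 152, 152, 152, 152, 152, 151, 151, 150, 150, 150, 145, 128, 103, 93, 95, 99, 109, 116, 117]
133 [152, 151, 152, 152, 151, 151, 151, 151, 150, 149, 149, 148, 141, 126, 120, 122, 125, 136, 141, 142]
134 [151, 151, 151, 151, 150, 150, 150, 149, 149, 149, 149, 148, 148, 144, 143, 143, 144, 147, 149, 149]
```

```bash
python3 - <<'E'
from h import *
np.set_printoptions(precision=1,suppress=True)
m,T=env.camera_model("scene"),env.camera_model("top")
y=np.radians(30.9);h=np.array([-np.cos(y),-np.sin(y),0]);xy=np.array([759.7,259.6,0])+75*h
for z in(310,317,320,325,330):print(z,"scene",proj(m,xy+[0,0,z]),"top",proj(T,xy+[0,0,z]))
d=np.cos(.3)*h-[0,0,np.sin(.3)];up=np.sin(.3)*h+[0,0,np.cos(.3)]
L=xy+[0,0,322]
for r in(15,18):print("rim top/bot",proj(m,L+r*up),proj(m,L-r*up))
# column/clamp check: column px at several heights
for z in(10,200,418):print("col",z,proj(m,[759.7,259.6,z]),proj(T,[759.7,259.6,z]))
b=cv2.imread("pics/top0.png").astype(int).mean(2)
for r in range(128,146):print(r,b[r,146:172].astype(int))
a=cv2.imread("pics/s_t.png").astype(int).mean(2)
for r in(98,105,150,180):print(r,a[r,345:372].astype(int))
E
```

```text
310 scene [331.4 127.8] top [161.5 139.8]
317 scene [331.7 125.7] top [160.8 139. ]
320 scene [331.8 124.8] top [160.5 138.6]
325 scene [332.  123.2] top [160. 138.]
330 scene [332.2 121.7] top [159.5 137.4]
rim top/bot [330.9 119.7] [332.8 128.6]
rim top/bot [330.7 118.8] [333.  129.4]
col 10 [343.3 205.9] [173.1 147.7]
col 200 [351.4 159.4] [158.7 129.4]
col 418 [363.   92.6] [134.4  98.5]
128 [ 90  90  91  89  90  90  89  91  91  90  90  89  89  91  91  93  93  94
  80  42  31  81 114 110 106 106]
129 [ 90  89  90  91  90  89  89  89  90  90  90  91  90  92  92  91  83  64
  47  23  29  75 115 109 107 107]
130 [ 89  89  91  89  89  89  89  89  88  90  92  91  91  89  83  67  50  30
  19  45  72  98 114 104 102  99]
131 [ 91  92  91  89  91  88  89  89  92  93  92  89  81  68  50  31   9  10
  24  80 120 112  97  69  69  55]
132 [91 91 90 88 90 89 89 91 92 91 85 67 52 35  9  7 11  8  9 45 77 69 44 46
 51 54]
133 [89 92 91 91 91 92 92 88 85 70 53 35 14  9 12 14 10  6  7 10 34 52 53 54
 53 53]
134 [92 91 93 93 93 90 83 69 55 37 19 20 18 18 13 16  9  9  7 11 34 56 54 53
 51 55]
135 [9
[... 869 characters left out ...]
65  64  63  62  61]
144 [110 108 110 111 111 114 114 112 115 108  54  49  51  53  52  52  50  52
  51  53  61  63  63  64  65  62]
145 [109 106 111 113 111 110 110 110 114 103  44  49  51  51  51  51  52  52
  51  51  53  62  64  64  64  64]
98 [155 155 154 154 154 153 153 153 153 152 152 152 145 124 117 124 132 136
 138 136 135 141 148 151 152 152 152]
105 [102 107 112 121 126 131 135 138 142 145 145 138 120 117 126 133 137 138
 136 133 137 146 150 151 151 151 151]
150 [117 113 106 103 102 111 123 132 137 138 136 133 138 143 149 154 157 160
 162 163 164 164 164 163 163 159 155]
180 [119 125 133 137 138 136 141 149 153 154 154 154 153 153 153 153 153 153
 153 154 154 154 155 156 155 155 154]
```

```bash
cat > fin.py <<'E'
from h import *
np.set_printoptions(precision=2,suppress=True)
m=env.camera_model("scene");s=env.state();f=np.mean([env.grab_frame("scene").astype(float) for _ in range(6)],0)[:,:,::-1]
p=np.array(s["ee_pos"])+[0,0,19];psi=np.radians(s["ee_rot"][2]);tx=np.array([np.cos(psi),np.sin(psi),0]);ty=np.array([-tx[1],tx[0],0])
rd=f[:,:,2]-.5*(f[:,:,0]+f[:,:,1]); hue=f[:,:,1]-f[:,:,0]   # yellow handles: large g-b
w=np.clip(rd-15,0,60)*(hue<45);c=proj(m,p).astype(int)
k=np.zeros_like(w);k[c[1]-12:c[1]+24,c[0]-16:c[0]+17]=w[c[1]-12:c[1]+24,c[0]-16:c[0]+17]
n,l,st,ce=cv2.connectedComponentsWithStats((k>12).astype(np.uint8))
def pl(uv,off=0):o,d=ray(m,uv);q=o+d*((p-off*ty-o)@ty)/(d@ty)-p;return np.array([q@tx,q[2]])
print(p,np.degrees(psi)%360,s["qvel"])
for i in range(1,n):
    if st[i,4]<4:continue
    ys,xs=np.nonzero(l==i);ww=k[ys,xs];q=(xs@ww/ww.sum(),ys@ww/ww.sum());print(st[i],np.array(q),"plane xz",pl(q))
    if st[i,3]>8:
        rows=np.unique(ys)[1:-2];P=np.array([pl(((np.arange(512)*k[r]*(l[r]==i)).sum()/(k[r]*(l[r]==i)).sum(),r)) for r in rows]);print(P.T)
        a=np.polyfit(P[:,1],P[:,0],1);print("foot tilt",np.degrees(np.arctan(a[0])),"x0",a[1])
E
python3 fin.py
```

```text
[561.58 140.82 269.62] 210.70704015470645 [ 0.27  0.17  0.01 -0.13 -0.05  0.03]
[285 135   6   8  33] [286.9  138.21] plane xz [-25.78   6.32]
[268 138   6   8  36] [270.32 140.88] plane xz [24.16 -2.78]
[281 149   5  11  36] [283.13 153.7 ] plane xz [-16.18 -48.18]
[[-12.34 -13.69 -14.3  -15.71 -16.97 -17.62 -18.32 -19.45]
 [-34.86 -38.44 -42.04 -45.65 -49.28 -52.92 -56.57 -60.24]]
foot tilt 15.441838213721828 x0 -2.929043644468767
```

```bash
python3 -m jog '{"jaw":[20,20,20,20,20,20,20,20],"slide":[[-0.03,0,-0.15],[-0.03,0,-0.15],[0,0,0],[0,0,0],[0,0,0],[0,0,0],[0,0,0],[0,0,0]],"spin":[0,0,0,0,0,0,0,0]}'
python3 fin.py; python3 gap.py | tail -1
```

```text
time_s: 21.65
ee_pos: [563.1, 142.1, 259.5]
ee_rot: [180.0, -0.0, -149.3]
force: [0.6, 0.1, -1.9]
gripper_width: 23.3
gripper_force: 40.0
[563.09 142.1  278.46] 210.73996390621215 [-0.05 -0.01 -0.15  0.07  0.05  0.06]
[286 132   8  10  42] [287.87 135.78] plane xz [-26.46   5.57]
[[-27.14 -27.49 -25.02 -25.28 -26.8  -25.91 -26.37]
 [ 14.92  11.56   8.2    4.81   1.41  -1.99  -5.41]]
foot tilt -2.22452113092063 x0 -26.100902658000077
[268 134   6  10  41] [270.89 138.07] plane xz [24.49 -2.14]
[[ 22.71  24.88  25.31  25.17  24.55  24.32  23.28]
 [  8.3    4.92   1.52  -1.89  -5.31  -8.75 -12.2 ]]
foot tilt 0.13135026832054386 x0 24.320146308630427
[281 146   6  11  39] [283.87 151.24] plane xz [-16.27 -48.37]
[[-11.77 -12.34 -14.23 -15.02 -15.73 -17.69 -18.4  -19.03]
 [-33.23 -36.78 -40.34 -43.91 -47.49 -51.09 -54.71 -58.33]]
foot tilt 17.024022378012134 x0 -1.5223489298720223
w4 [(184, 63, -1), (185, 68, -2), (186, 73, -4), (187, 77, -5), (188, 83, -6), (189, 87, -7), (190, 92, -8), (191, 96, -9), (192, 101, -11), (193, 108, -13), (194, 98, -20), (195, 80, 21), (196, 108, 82), (197, 114, 96), (198, 112, 92), (199, 112, 91), (200, 112, 91), (201, 112, 91), (202, 112, 91), (203, 111, 91), (204, 112, 91), (205, 112, 91)] [(318, 90), (320, 90), (322, 90), (324, 90), (326, 91), (328, 83), (330, 47), (332, 47), (334, 47), (336, 47), (338, 47)]
```

```bash
python3 -c "
from workcell import env
print(env.job_done())"
```

```text
the job is handed in; nothing more can be done
None
```

The job is handed in at about 22 s of the 38 s: I pressed the tee's foot on the plunger to about 7.5 of its 8 mm, then held the tee still at the camera's view point, tilted about 16 to 17° (17.2° wanted), with the lens height known only to about 5 mm and sideways roll not measured.

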